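Lower the plate washer's arm off its ratchet

TASK

The wash arm of the microplate washer is held up by its ratchet. With shut fingers, first press the pawl's thumb tab all the way down, so that the pawl swings clear of the teeth, then push the arm's palm pad down, past the teeth, until the arm is fully home, level over the microplate. Never raise the arm or lift the microplate, leave the pawl clear, and leave the bottle, the beaker and the tip box where they stand.

Things in the scene. Friction and masses are not known exactly. Their poses are not given: they have to be found in the camera images.
- washer: Fixed washer: black base 150 x 430 x 30 mm, turquoise control box 85 mm high on its -x side. Origin on the bench near the base's middle; z up; y runs along the arm: palm-pad end at -y, pawl at +y. Arm, toothed sector and pawl lie in its plane x = 0; their hinge axes run along its x. Turned up to 0.35 rad either way.
- wash_arm (a joint): Arm angle, rad: 0 = down, level, at its stop; growing = pad end raised. Starts at 0.66 to 0.74. Aluminium beam with a 72 x 108 mm wash head under it and a toothed steel sector (95 mm radius) behind the hinge. A stiff hinge holds it where it is left; pushing it down at the pad takes 3 to 8 N once the pawl is clear. With the pawl engaged it is blocked at about 0.65.
- push_pad (a point): Centre of the top face of the palm pad, a black pad 54 mm wide (washer x) by 50 mm (along the arm) at the arm's free end; 225 mm from the hinge axis along the arm and 13 mm above it. Turns with the arm. About 270 mm above the bench at the start, 133 mm when the arm is down.
- beam_hinge (a point): Centre of the arm's hinge axis, 120 mm above the bench.
- pawl (a joint): Pawl angle, rad: 0 = engaged, hooked over a tooth; 0.38 = fully clear, at its stop; the hook is out of the teeth from about 0.2. Growing = thumb tab going down, hook swinging away from the sector. A stiff pivot, no spring: it stays where it is put. Pressing the tab takes about 3 N.
- pawl_tab (a point): Point to press, on top of the pawl's thumb tab, 20 mm from its free end: a steel plate 36 mm wide (washer x), 75 mm long, 5 mm thick, sticking out to washer +y, 90 mm above the bench, 85 mm beyond the pivot. Over the full travel it sinks 34 mm and moves 9 mm outward. The pawl's upright hook, 51 mm inward of it and 33 mm higher, swings 25 mm outward.
- pawl_pivot (a point): Centre of the pawl's pivot axis, 50 mm above the bench.
- nest (a point): Centre of the plate nest's floor, on top of the base, 30 mm above the bench.
- plate_mid (a point): Middle of the microplate (loose, 85.5 x 127.8 x 14.4 mm, 60 g), half-way up; it lies in the nest under the wash head.
- bottle_mid (a point): Middle, half-way up, of a loose capped white bottle, 66 mm diameter, 160 mm high, beyond the arm's pad end. Leave it alone.
- beaker_mid (a point): Middle, half-way up, of a loose glass beaker, 66 mm diameter, 85 mm high, on the far side of the washer. Leave it alone.
- tipbox_mid (a point): Middle, half-way up, of a loose pipette-tip box, 64 x 87 x 56 mm, on the far side of the washer. Leave it alone.

How it is judged:
On the way, in this order (a step that is already met when the one before it is completed fails the run):
1. the pawl is pressed clear of the teeth (past 0.28 rad) while the arm is still up (above 0.6 rad) (value of joint pawl above 0.28 rad and value of joint wash_arm above 0.6 rad), for 0.2 s.
2. the arm is pushed down fully home (below 0.03 rad) (value of joint wash_arm below 0.03 rad), for 0.2 s.
At the end, for the whole second after the job is handed in: The arm is down (within 0.03 rad of level), the pawl is still clear of the teeth (past 0.28 rad), the plate lies in its nest, and bottle, beaker and tip box stand within 30 mm of where they were (value of joint wash_arm below 0.03 rad and value of joint pawl above 0.28 rad and distance between plate_mid and nest below 0.013 m and distance of each of bottle_mid, beaker_mid, tipbox_mid from where it was at the start of the episode below 0.03 m); the robot touches nothing.
It fails at once if the arm is raised above 0.82 rad (value of joint wash_arm above 0.82 rad).
It fails at once if the microplate is lifted out of its nest (height (world z) of plate_mid above 0.05 m).
It fails at once if bottle, beaker or tip box is moved more than 30 mm (distance of any of bottle_mid, beaker_mid, tipbox_mid from where it was at the start of the episode above 0.03 m).
It also fails if it takes over 51 s, if anything falls off the work surface, if the arm or the gripper's body presses on something with over 40 N, if the wrist force passes 120 N, or if a joint passes its speed limit or range.

ROBOT

A 6-joint arm with a two-finger parallel gripper is mounted at the origin on the work surface. World frame = base frame: x ahead of the robot, y to its left, z up, the work surface at z = 0. Lengths are in m, angles in rad, forces in N, time in s.
With the tool pointing down it reaches from about 0.225 to 0.875 m from the base axis. Payload 3.4 kg.
Tool frame: the origin (TCP) lies midway between the tips of the shut fingers; the grasp point (between the pads) lies 19 mm behind it (manip.pinch_z is the distance from the TCP to the grasp point, in m); z points along the fingers, y is the line along which they close (so a half turn about z gives the same grasp; the last joint's range is limited). The gripper opens to 85 mm and grips with 20 to 120 N. Pads are 22 mm wide; open, the fingers measure 114 mm over their backs; the gripper's body (76 mm by 85 mm) begins 54 mm behind the grasp point. The pads swing forward as they close: fully open they stand 13 mm farther back than shut.
Start: joints at [1.187, 0.276, 1.505, -0, 1.361, -0.121], TCP at [0.149, 0.555, 0.231] pointing down, gripper open.
Joint ranges: [-2.89, 2.89], [-0.75, 2.08], [0.22, 2.7], [-1.18, 4.32], [0.11, 2.71], [-2.7, 2.7]. Speed limits (rad/s): [2.57, 2.57, 3.14, 3.14, 3.14, 3.14].

INTERFACE

Orientations are given as a unit quaternion [w, x, y, z].
In Python, from rig import manip gives the robot as it stands.
- The arm moves only by the tool carry_out, never from a script. Its arguments are lists of equal length, an entry for each row: "delta_pos": the shift along the tool's x, y, z scaled (see below), a list of three; "turn": the turn, a rotation vector about the tool's x, y, z scaled (see below), a list of three; "claw": the closure, from -1 (fully open) to 1 (shut). A call has 1 to 12 rows; each row is the pose to reach, as a shift and turn from the pose commanded when the call began, along the tool's axes at that moment; what a row does not reach only later rows make up. The controller multiplies each number of a shift by 400 mm and each number of a turn by 30 degrees. A row lasts 1/10 s, in which the tool goes at most 50 mm and 8.59 degrees, less where a joint would pass 70% of its speed; a pose out of reach is approached as far as the arm can. A call with a number of a shift or a turn outside -1 to 1 is refused whole. A call with a gripper value outside its range is refused whole. The fingers move at their own pace and stop on an object; "force" is the grip in N (left out, the last holds). Time passes only in rows, so rows that repeat a pose let the fingers close. It gives the time, the measured TCP pose, the force, the opening and the grip force at its end, in the units of the state.
- manip.get_state(): the state, without advancing time (a new reading comes with each control period).
- manip.get_image(name): name is "side" or "top" or "wrist"; returns a dict with "image" (384x512x3 uint8, red, green, blue), "z_map" (384x512 float32, m along the optical axis (not along the pixel's ray), 0 where there is no reading), "fx", "fy", "cx", "cy" (pixels), "world_to_cam" (4x4, takes a point from world to camera coordinates). Camera axes: x right, y down, z forward; pixel columns grow to the right and rows downward; lengths in m; the calibration is good to about 2 mm. The wrist camera is an equidistant fisheye: a pixel r from the principal point sees the ray r / f radians off the axis. A picture is of the moment at which its call begins.
- manip.sign_off(): hands the job in; it is judged then, once.
Trained networks look in the newest picture that a camera, given by its name, has taken for a name from the list of things; names that differ only in an ending like _2 or _b are one class to them, and where a whole thing is asked for, a point or a joint stands for the part that bears it (a point fixed in the world has none). Each returns a list of dicts, best first, with "score" (0 to 1); they miss things now and then, are a little off and sometimes report something else, mostly with a low value. They report only what shows in the picture. A call takes as long as a camera call.
- manip.spot_in(camera, query): "point" ([x, y, z] in m, in world coordinates, good to about 4 mm: the middle of the surface that is visible of it).
- manip.place_of(camera, query): "point" ([x, y, z] in m, in world coordinates, good to about 4 mm: a listed point, or the origin of a listed thing).
The state is a dict: "clock": time; "qpos": joint angles; "qd": joint speeds; "effort": joint torques, N m; "position": TCP position; "ee_rot": TCP orientation; "contact_force": force on the tool from outside, world axes, zero at the start; "moment": the same for the moment, N m; "width": finger opening in m; "gripper_force": force on a finger pad.
Only numpy, scipy, OpenCV 4.12 (cv2) and the standard library are available. Lean on these libraries where they do the work, as an engineer would, in place of code of your own. Each camera call takes 0.05 s, during which the arm holds its last target. There are 200 camera calls.

## Working session

There is one attempt and no reset: what is moved stays moved. The work goes in short steps, Python scripts to look and compute and a tool call to move; the robot and the scene stay as the last step left them, time stands still between calls to the robot, and variables do not carry over. Pictures are saved under pics/ and viewed, at most 10 in all, crops included, and the job is handed in when it is done.

Besides the shell and the picture viewer there is one more tool, called after "Emit:" as a command line: name --argument value ..., lists and objects as JSON in quotes. carry_out: Moves the arm, as the interface text tells. Shifts and turns lie within -1 to 1; 1 stands for 400 mm of shift or 30 degrees of turn. Its arguments: {"type":"object","properties":{"delta_pos":{"type":"array","items":{"type":"array","items":{"type":"number","minimum":-1,"maximum":1}}},"turn":{"type":"array","items":{"type":"array","items":{"type":"number","minimum":-1,"maximum":1}}},"claw":{"type":"array","items":{"type":"number"}},"force":{"type":"number"}},"required":["delta_pos","turn","claw"]}

```bash
mkdir -p pics; python3 - <<'E'
from rig import manip
import cv2,numpy as np
s=manip.get_state();print({k:np.round(s[k],3) for k in('clock','position','ee_rot','width')})
ims=[]
for c in('side','top'):
    d=manip.get_image(c);ims.append(d['image'])
    for q in('push_pad','beam_hinge','pawl_tab','pawl_pivot','nest','plate_mid','bottle_mid','beaker_mid','tipbox_mid','washer'):
        r=manip.place_of(c,q);print(c,q,[(np.round(x['point'],3).tolist(),round(x['score'],2)) for x in r[:2]])
im=np.hstack(ims)[:,:,::-1]
cv2.imwrite('pics/a.png',cv2.resize(im,(800,300)))
E
```

```text
{'clock': np.float64(0.0), 'position': array([0.149, 0.555, 0.23 ]), 'ee_rot': array([-0.   ,  0.131,  0.991, -0.001]), 'width': np.float64(0.086)}
side push_pad [([0.59, 0.172, 0.091], 0.6), ([0.49, -0.136, 0.272], 0.58)]
side beam_hinge [([0.545, 0.022, 0.117], 0.94)]
side pawl_tab [([0.592, 0.172, 0.091], 0.59), ([0.491, -0.134, 0.27], 0.23)]
side pawl_pivot [([0.57, 0.095, 0.053], 0.9)]
side nest []
side plate_mid [([0.503, -0.091, 0.033], 0.61)]
side bottle_mid [([0.462, -0.358, 0.078], 0.62)]
side beaker_mid [([0.658, -0.148, 0.04], 0.6)]
side tipbox_mid [([0.746, 0.059, 0.028], 0.87)]
side washer [([0.522, -0.024, 0.003], 0.64)]
top push_pad [([0.486, -0.138, 0.275], 0.83), ([0.54, 0.021, 0.12], 0.71)]
top beam_hinge [([0.544, 0.024, 0.119], 0.94)]
top pawl_tab [([0.588, 0.174, 0.088], 0.65)]
top pawl_pivot [([0.566, 0.087, 0.052], 0.63)]
top nest [([0.504, -0.093, 0.03], 0.83), ([0.488, -0.138, 0.273], 0.36)]
top plate_mid [([0.509, -0.096, 0.039], 0.49)]
top bottle_mid [([0.461, -0.358, 0.076], 0.66)]
top beaker_mid [([0.664, -0.152, 0.042], 0.66)]
top tipbox_mid [([0.745, 0.062, 0.028], 0.55)]
top washer [([0.528, -0.027, 0.002], 0.6)]
```

View pics/a.png

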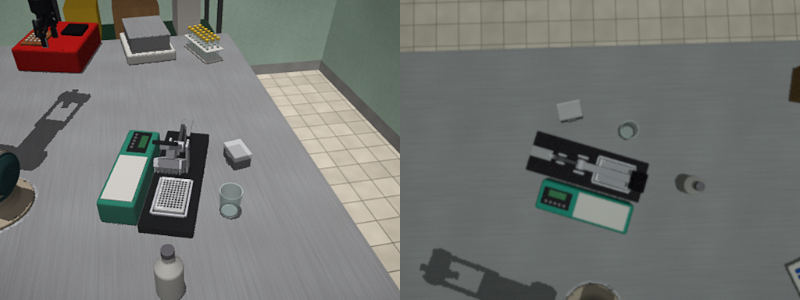

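The side and top views show the washer with its pawl end near (150,150) in the side half. The arm is raised, the bottle stands beyond the pad at (170,265), and the beaker and tip box are on the far side. The detected points match the given sizes: washer +y is about (0.313, 0.95) and the arm angle is about 0.67. I'll shut the fingers and approach the tab.

Emit:
carry_out --delta_pos '[[-0.66,-0.31,0],[-0.66,-0.31,0],[-0.66,-0.31,0],[-0.66,-0.31,0],[-0.66,-0.31,0],[-0.66,-0.31,0],[-0.66,-0.31,0],[-0.66,-0.31,0]]' --turn '[[0,0,0],[0,0,0],[0,0,0],[0,0,0],[0,0,0],[0,0,0],[0,0,0],[0,0,0]]' --claw '[1,1,1,1,1,1,1,1]'

```text
clock: 1.9
position: [0.3727, 0.3664, 0.2313]
ee_rot: [-0.0, 0.132, 0.991, 0.0]
contact_force: [0.4, 0.6, 0.3]
width: -0.0
gripper_force: 0.0
```

```bash
cat > h.py <<'E'
from rig import manip
import numpy as np
from scipy.spatial.transform import Rotation as R
def to(*pts):
    s=manip.get_state();p=np.array(s['position']);q=s['ee_rot'];r=R.from_quat(q,scalar_first=True)
    print('t',round(float(s['clock']),2),'pos',p.round(4),'F',np.round(s['contact_force'],1),'w',round(float(s['width']),3),'axes',r.as_matrix().round(3).tolist())
    for t in pts: print(t.round(3) if hasattr(t,'round') else t,'->',(r.inv().apply(np.array(t)-p)/.4).round(3))
E
python3 - <<'E'
from h import *
to((.592,.178,.15),(.592,.178,.11))
E
```

```text
t 1.9 pos [0.3727 0.3664 0.2313] F [0.4 0.6 0.3] w -0.0 axes [[-0.965, 0.262, -0.001], [0.262, 0.965, 0.001], [0.001, 0.0, -1.0]]
(0.592, 0.178, 0.15) -> [-0.653 -0.311  0.203]
(0.592, 0.178, 0.11) -> [-0.653 -0.311  0.303]
```

Emit:
carry_out --delta_pos '[[-0.653,-0.31,0.1],[-0.653,-0.31,0.1],[-0.653,-0.31,0.1],[-0.653,-0.31,0.1],[-0.653,-0.31,0.1],[-0.653,-0.31,0.1],[-0.653,-0.31,0.2],[-0.653,-0.31,0.28],[-0.653,-0.31,0.28],[-0.653,-0.31,0.28]]' --turn '[[0,0,0],[0,0,0],[0,0,0],[0,0,0],[0,0,0],[0,0,0],[0,0,0],[0,0,0],[0,0,0],[0,0,0]]' --claw '[1,1,1,1,1,1,1,1,1,1]'

```text
clock: 2.9
position: [0.5916, 0.1808, 0.1194]
ee_rot: [-0.0, 0.13, 0.991, 0.0]
contact_force: [-1.0, 1.0, -0.1]
width: -0.0001
gripper_force: 0.0
```

```bash
python3 - <<'E'
from h import *
import cv2
to((.592,.178,.09),(.595,.187,.056))
a=manip.get_image('side')['image'][120:250,120:300];
for c in('side','top'):
  print(c,[x['point'] for x in manip.place_of(c,'pawl_tab')[:2]] if c=='side' else '')
b=manip.get_image('wrist')['image']
a=cv2.resize(a,(532,384),interpolation=2)
cv2.imwrite('pics/b.png',cv2.resize(np.hstack([a,b])[:,:,::-1],(800,294)))
E
```

```text
t 2.9 pos [0.5916 0.1808 0.1194] F [-1.   1.  -0.1] w -0.0 axes [[-0.966, 0.258, -0.001], [0.258, 0.966, 0.0], [0.001, 0.0, -1.0]]
(0.592, 0.178, 0.09) -> [-0.003 -0.006  0.074]
(0.595, 0.187, 0.056) -> [-0.004  0.017  0.159]
side [[0.5908, 0.1699, 0.0916]]
top
```

View pics/b.png

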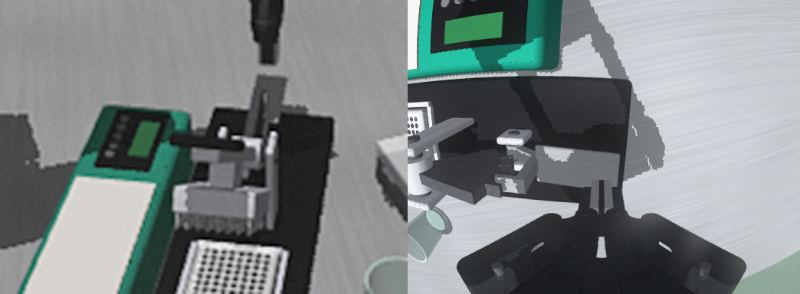

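The side crop shows the shut fingertips at (265,55) directly above the tab at (265,95). The wrist view shows them over the tab's outer end at (600,185). Pressing along the tab's arc now.

Emit:
carry_out --delta_pos '[[0,-0.004,0.05],[0,-0.004,0.07],[0,0.0,0.085],[0,0.003,0.1],[0,0.006,0.115],[0,0.009,0.13],[0,0.012,0.145],[0,0.015,0.16],[0,0.016,0.165],[0,0.016,0.165]]' --turn '[[0,0,0],[0,0,0],[0,0,0],[0,0,0],[0,0,0],[0,0,0],[0,0,0],[0,0,0],[0,0,0],[0,0,0]]' --claw '[1,1,1,1,1,1,1,1,1,1]'

```text
clock: 4.05
position: [0.5947, 0.1852, 0.0556]
ee_rot: [0.001, 0.131, 0.991, -0.0]
contact_force: [-2.0, 0.2, 15.3]
width: 0.0002
gripper_force: 7.1
```

```bash
python3 - <<'E'
from h import *
to()
for c in('side','top'):
  manip.get_image(c)
  for q in('pawl_tab','push_pad'): print(c,q,[(np.round(x['point'],3),round(x['score'],2)) for x in manip.place_of(c,q)[:2]])
E
```

```text
t 4.05 pos [0.5947 0.1852 0.0556] F [-2.   0.2 15.3] w 0.0 axes [[-0.966, 0.259, 0.002], [0.259, 0.966, -0.001], [-0.002, -0.0, -1.0]]
side pawl_tab [(array([ 0.491, -0.137,  0.271]), 0.75), (array([0.596, 0.182, 0.058]), 0.47)]
side push_pad [(array([ 0.49 , -0.135,  0.272]), 0.79)]
top pawl_tab [(array([0.593, 0.184, 0.058]), 0.5)]
top push_pad [(array([ 0.488, -0.137,  0.276]), 0.9), (array([ 0.461, -0.357,  0.077]), 0.62)]
```

The tab sank to z ≈ 0.058 and the force rose to 15 N, so the pawl is at its stop. Retracting upward.

Emit:
carry_out --delta_pos '[[0,0.005,-0.1],[0,0.005,-0.2],[0,0.005,-0.4],[0,0.005,-0.7],[0,0.005,-0.7],[0,0.005,-0.7],[0,0.005,-0.7],[0,0.005,-0.7]]' --turn '[[0,0,0],[0,0,0],[0,0,0],[0,0,0],[0,0,0],[0,0,0],[0,0,0],[0,0,0]]' --claw '[1,1,1,1,1,1,1,1]'

```text
clock: 5.15
position: [0.5944, 0.187, 0.3339]
ee_rot: [0.001, 0.131, 0.991, -0.0]
contact_force: [-1.1, 0.2, -0.8]
width: 0.0004
gripper_force: 0.0
```

```bash
python3 - <<'E'
from h import *
for c in('side','top'):
  manip.get_image(c)
  for q in('pawl_tab','push_pad'): print(c,q,[(np.round(x['point'],3),round(x['score'],2)) for x in manip.place_of(c,q)[:2]])
P=[]
for a in (.66,.6,.5,.4,.3,.2,.1,0):
  y=.225*np.cos(a)-.013*np.sin(a);z=.12+.225*np.sin(a)+.013*np.cos(a)
  P.append(np.array([.5445-.313*y,.023-.95*y,z]))
to((.489,-.137,.335),*P)
E
```

```text
side pawl_tab [(array([0.594, 0.181, 0.057]), 0.55)]
side push_pad [(array([ 0.49 , -0.135,  0.272]), 0.87)]
top pawl_tab [(array([0.592, 0.183, 0.056]), 0.55)]
top push_pad [(array([ 0.49 , -0.135,  0.27 ]), 0.74)]
t 5.45 pos [0.5938 0.1872 0.3313] F [-0.1 -0.5  0. ] w -0.0 axes [[-0.966, 0.26, -0.004], [0.26, 0.966, -0.001], [0.003, -0.002, -1.0]]
(0.489, -0.137, 0.335) -> [ 0.042 -0.851 -0.008]
[ 0.491 -0.138  0.268] -> [ 0.035 -0.852  0.159]
[ 0.489 -0.146  0.258] -> [ 0.036 -0.874  0.186]
[ 0.485 -0.159  0.239] -> [ 0.038 -0.906  0.232]
[ 0.481 -0.169  0.22 ] -> [ 0.039 -0.933  0.281]
[ 0.478 -0.178  0.199] -> [ 0.04  -0.955  0.333]
[ 0.476 -0.184  0.177] -> [ 0.041 -0.972  0.387]
[ 0.475 -0.188  0.155] -> [ 0.042 -0.983  0.442]
[ 0.474 -0.191  0.133] -> [ 0.042 -0.989  0.498]
```

The pawl stays clear. Moving above the pad.

Emit:
carry_out --delta_pos '[[0.04,-0.86,0],[0.04,-0.86,0],[0.04,-0.86,0],[0.04,-0.86,0],[0.04,-0.86,0],[0.04,-0.86,0],[0.04,-0.86,0],[0.04,-0.86,0],[0.04,-0.86,0.06],[0.04,-0.86,0.06],[0.04,-0.86,0.06]]' --turn '[[0,0,0],[0,0,0],[0,0,0],[0,0,0],[0,0,0],[0,0,0],[0,0,0],[0,0,0],[0,0,0],[0,0,0],[0,0,0]]' --claw '[1,1,1,1,1,1,1,1,1,1,1]'

```text
clock: 6.55
position: [0.4894, -0.1398, 0.3088]
ee_rot: [-0.001, 0.131, 0.991, 0.0]
contact_force: [0.4, -0.5, 0.4]
width: -0.0004
gripper_force: 0.0
```

```bash
python3 - <<'E'
from h import *
P=[]
for a in (.66,.55,.45,.35,.25,.15,.08,0,-.03):
  y=.225*np.cos(a)-.013*np.sin(a);z=.12+.225*np.sin(a)+.013*np.cos(a)
  P.append(np.array([.5445-.313*y,.023-.95*y,z]))
to(*P)
E
```

```text
t 6.55 pos [ 0.4894 -0.1398  0.3088] F [ 0.4 -0.5  0.4] w -0.0 axes [[-0.966, 0.259, -0.002], [0.259, 0.966, 0.001], [0.002, 0.001, -1.0]]
[ 0.491 -0.138  0.268] -> [-0.004  0.005  0.101]
[ 0.487 -0.153  0.249] -> [-0.002 -0.033  0.15 ]
[ 0.483 -0.164  0.23 ] -> [-0.    -0.063  0.198]
[ 0.48  -0.174  0.209] -> [ 0.001 -0.088  0.248]
[ 0.477 -0.181  0.188] -> [ 0.002 -0.108  0.301]
[ 0.475 -0.187  0.166] -> [ 0.003 -0.122  0.356]
[ 0.475 -0.189  0.151] -> [ 0.003 -0.129  0.395]
[ 0.474 -0.191  0.133] -> [ 0.003 -0.133  0.439]
[ 0.474 -0.191  0.126] -> [ 0.003 -0.134  0.456]
```

Emit:
carry_out --delta_pos '[[0,0,0.06],[0,0,0.1],[0,-0.018,0.125],[0,-0.033,0.15],[0,-0.049,0.175],[0,-0.063,0.2],[0,-0.076,0.225],[0,-0.088,0.25],[0,-0.088,0.25]]' --turn '[[0,0,0],[0,0,0],[0,0,0],[0,0,0],[0,0,0],[0,0,0],[0,0,0],[0,0,0],[0,0,0]]' --claw '[1,1,1,1,1,1,1,1,1]'

```text
clock: 7.45
position: [0.4799, -0.1755, 0.2075]
ee_rot: [-0.001, 0.131, 0.991, -0.0]
contact_force: [0.4, 0.2, 0.7]
width: -0.0001
gripper_force: 0.0
```

```bash
python3 - <<'E'
from h import *
import cv2
to((.477,-.181,.188),(.475,-.187,.166),(.475,-.189,.151),(.474,-.191,.133),(.474,-.191,.128))
a=manip.get_image('side')['image']
for q in('pawl_tab','push_pad'): print(q,[(np.round(x['point'],3),round(x['score'],2)) for x in manip.place_of('side',q)[:2]])
cv2.imwrite('pics/c.png',cv2.resize(a[120:340,100:330,::-1],(600,574)))
E
```

```text
t 7.45 pos [ 0.4799 -0.1755  0.2075] F [0.4 0.2 0.7] w -0.0 axes [[-0.965, 0.261, -0.001], [0.261, 0.965, -0.0], [0.001, -0.001, -1.0]]
(0.477, -0.181, 0.188) -> [ 0.003 -0.015  0.049]
(0.475, -0.187, 0.166) -> [ 0.004 -0.031  0.104]
(0.475, -0.189, 0.151) -> [ 0.003 -0.036  0.141]
(0.474, -0.191, 0.133) -> [ 0.004 -0.041  0.186]
(0.474, -0.191, 0.128) -> [ 0.004 -0.041  0.199]
pawl_tab []
push_pad [(array([ 0.478, -0.179,  0.205]), 0.91)]
```

View pics/c.png

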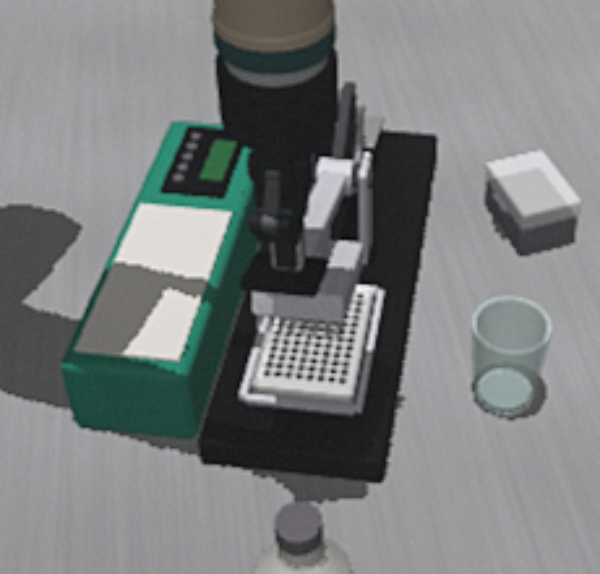

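The view shows the fingertips on the pad at (290,265) and the arm partway down. The pad is at z ≈ 0.205 and the plate is still in place. Continuing down.

Emit:
carry_out --delta_pos '[[0,-0.008,0.025],[0,-0.015,0.05],[0,-0.023,0.077],[0,-0.03,0.104],[0,-0.034,0.125],[0,-0.036,0.145],[0,-0.039,0.165],[0,-0.04,0.185],[0,-0.04,0.195],[0,-0.04,0.2],[0,-0.04,0.2],[0,-0.04,0.2]]' --turn '[[0,0,0],[0,0,0],[0,0,0],[0,0,0],[0,0,0],[0,0,0],[0,0,0],[0,0,0],[0,0,0],[0,0,0],[0,0,0],[0,0,0]]' --claw '[1,1,1,1,1,1,1,1,1,1,1,1]'

```text
clock: 8.8
position: [0.4766, -0.1905, 0.1326]
ee_rot: [0.001, 0.131, 0.991, -0.001]
contact_force: [-5.7, -0.4, 25.8]
width: -0.0001
gripper_force: 12.7
```

```bash
python3 - <<'E'
from h import *
to()
for c in('side','top'):
  manip.get_image(c)
  for q in('pawl_tab','push_pad'): print(c,q,[(np.round(x['point'],3),round(x['score'],2)) for x in manip.place_of(c,q)[:2]])
E
```

```text
t 8.8 pos [ 0.4766 -0.1905  0.1326] F [-5.7 -0.4 25.8] w -0.0 axes [[-0.966, 0.259, 0.002], [0.259, 0.966, -0.002], [-0.003, -0.001, -1.0]]
side pawl_tab [(array([0.596, 0.182, 0.058]), 0.42)]
side push_pad [(array([ 0.471, -0.19 ,  0.132]), 0.87), (array([ 0.462, -0.359,  0.08 ]), 0.5)]
top pawl_tab [(array([0.592, 0.184, 0.056]), 0.81)]
top push_pad [(array([ 0.468, -0.194,  0.134]), 0.98)]
```

The pad is at 0.133 m with 26 N against the stop, so the arm is home. Retracting straight up.

Emit:
carry_out --delta_pos '[[0,0,0],[0,0,-0.05],[0,0,-0.15],[0,0,-0.4],[0,0,-0.4],[0,0,-0.4],[0,0,-0.4],[0,0,-0.4]]' --turn '[[0,0,0],[0,0,0],[0,0,0],[0,0,0],[0,0,0],[0,0,0],[0,0,0],[0,0,0]]' --claw '[1,1,1,1,1,1,1,1]'

```text
clock: 9.9
position: [0.4752, -0.1889, 0.2872]
ee_rot: [-0.002, 0.131, 0.991, 0.001]
contact_force: [0.3, 0.4, -0.6]
width: -0.0003
gripper_force: 0.0
```

```bash
python3 - <<'E'
from h import *
import cv2
to()
for c in('side','top'):
  a=manip.get_image(c)['image']
  if c=='side': cv2.imwrite('pics/d.png',cv2.resize(a[120:340,100:330,::-1],(600,574)))
  for q in('pawl_tab','push_pad','plate_mid','bottle_mid','beaker_mid','tipbox_mid'): print(c,q,[(np.round(x['point'],3),round(x['score'],2)) for x in manip.place_of(c,q)[:2]])
E
```

```text
t 9.9 pos [ 0.4752 -0.1889  0.2872] F [ 0.3  0.4 -0.6] w -0.0 axes [[-0.966, 0.26, -0.003], [0.26, 0.966, 0.003], [0.004, 0.002, -1.0]]
side pawl_tab [(array([0.595, 0.179, 0.057]), 0.74)]
side push_pad [(array([ 0.475, -0.192,  0.131]), 0.97), (array([0.566, 0.095, 0.055]), 0.58)]
side plate_mid [(array([ 0.501, -0.092,  0.034]), 0.65), (array([0.545, 0.019, 0.115]), 0.43)]
side bottle_mid [(array([ 0.463, -0.357,  0.077]), 0.95)]
side beaker_mid [(array([ 0.66 , -0.145,  0.038]), 0.58)]
side tipbox_mid [(array([0.741, 0.062, 0.023]), 0.73)]
top pawl_tab [(array([0.595, 0.183, 0.058]), 0.8), (array([0.564, 0.088, 0.049]), 0.32)]
top push_pad [(array([ 0.47 , -0.191,  0.135]), 0.86)]
top plate_mid [(array([ 0.508, -0.096,  0.04 ]), 0.76)]
top bottle_mid []
top beaker_mid [(array([ 0.665, -0.15 ,  0.042]), 0.67)]
top tipbox_mid [(array([0.746, 0.059, 0.027]), 0.97), (array([ 0.51 , -0.093,  0.04 ]), 0.23)]
```

View pics/d.png

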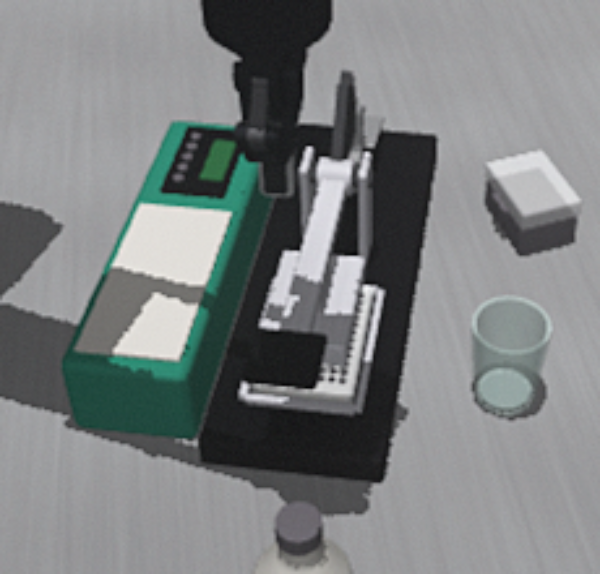

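The arm lies level over the plate with its pad at (285,360). The pawl is clear, the gripper is well above, and nothing else has moved.

```bash
python3 -c "
from rig import manip
print(manip.sign_off())"
```

```text
the job is handed in; nothing more can be done
None
```

I pressed the pawl clear, pushed the wash arm fully home and handed the job in; the last check showed the pawl still clear and the plate, bottle, beaker and tip box in place, but the hand-in returned no verdict.

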